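# Find the unclipped trough cover and push it open

### The job

One of the four identical covers on the coolant trough has been left unclipped. Press gently on the marked ends to find the cover that rocks instead of stopping firm, then push its marked end down with the fingertips until the cover is fully open, and leave it standing open. Do not force the clipped covers, and do not pick up or shift any of the loose parts.

Things in the scene. Friction and masses are not known exactly. Their poses are not given: they have to be found in the camera images.
- trough: Grey sheet-metal coolant trough fixed to the bench, 206 (x) x 526 (y) x 100 mm high. Four identical covers lie flush in its top, at y = +183, +61, -61, -183 mm (covers 1 to 4). Origin: on the bench under the middle of the pivot line; z up, -x towards the robot. Openings: x -77 to +37 mm, 99 mm wide, 23 mm bars between, 90 mm deep, clear under the unclipped cover; clips are out of sight.
- press_1 (a point): Round flat mark (26 mm) on top of cover 1, on its centre line at the end nearest the robot: where to press. It moves with the cover; z normal to it, x along it, away from the robot. Cover: 4 mm aluminium plate, 110 (x) x 95 (y) mm; it reaches 18 mm from the mark towards the robot, 92 mm away from it. Its pivot pin runs along y, 57 mm beyond the mark (+x), 2 mm below the top.
- cover_1 (a joint): Angle of cover 1 (rad): 0 level, positive = marked end down and far end up, stop at 1.0 = fully open. A clipped cover gives about 2 to 4 mm at the mark, then stops hard. The one unclipped cover keeps turning under 3 to 7 N pushed near the mark (more nearer the pivot) and stays where it is left (stiff pivot); the other way it stops at -0.06.
- press_2 (a point): Round flat mark (26 mm) on top of cover 2, on its centre line at the end nearest the robot: where to press. It moves with the cover; z normal to it, x along it, away from the robot. Cover: 4 mm aluminium plate, 110 (x) x 95 (y) mm; it reaches 18 mm from the mark towards the robot, 92 mm away from it. Its pivot pin runs along y, 57 mm beyond the mark (+x), 2 mm below the top.
- cover_2 (a joint): Angle of cover 2 (rad): 0 level, positive = marked end down and far end up, stop at 1.0 = fully open. A clipped cover gives about 2 to 4 mm at the mark, then stops hard. The one unclipped cover keeps turning under 3 to 7 N pushed near the mark (more nearer the pivot) and stays where it is left (stiff pivot); the other way it stops at -0.06.
- press_3 (a point): Round flat mark (26 mm) on top of cover 3, on its centre line at the end nearest the robot: where to press. It moves with the cover; z normal to it, x along it, away from the robot. Cover: 4 mm aluminium plate, 110 (x) x 95 (y) mm; it reaches 18 mm from the mark towards the robot, 92 mm away from it. Its pivot pin runs along y, 57 mm beyond the mark (+x), 2 mm below the top.
- cover_3 (a joint): Angle of cover 3 (rad): 0 level, positive = marked end down and far end up, stop at 1.0 = fully open. A clipped cover gives about 2 to 4 mm at the mark, then stops hard. The one unclipped cover keeps turning under 3 to 7 N pushed near the mark (more nearer the pivot) and stays where it is left (stiff pivot); the other way it stops at -0.06.
- press_4 (a point): Round flat mark (26 mm) on top of cover 4, on its centre line at the end nearest the robot: where to press. It moves with the cover; z normal to it, x along it, away from the robot. Cover: 4 mm aluminium plate, 110 (x) x 95 (y) mm; it reaches 18 mm from the mark towards the robot, 92 mm away from it. Its pivot pin runs along y, 57 mm beyond the mark (+x), 2 mm below the top.
- cover_4 (a joint): Angle of cover 4 (rad): 0 level, positive = marked end down and far end up, stop at 1.0 = fully open. A clipped cover gives about 2 to 4 mm at the mark, then stops hard. The one unclipped cover keeps turning under 3 to 7 N pushed near the mark (more nearer the pivot) and stays where it is left (stiff pivot); the other way it stops at -0.06.
- bush: Loose bystander, to be left alone: brass bush, ring 20 mm across and 14 mm high, lying on the bar between two covers. Origin at the centre of its underside.
- collar: Loose bystander, to be left alone: dark steel collar, ring 21 mm across and 10 mm high, lying on the bar between two covers. Origin at the centre of its underside.
- hub: Loose bystander, to be left alone: turned aluminium hub, flange 52 mm across, 24 mm high, on the trough's far rim. Origin at the centre of its underside.
- gauge: Loose bystander, to be left alone: upright steel pin gauge, 16 mm across, 34 mm high, on the trough's far rim. Origin at the centre of its underside.
- oil: Loose bystander, to be left alone: white oil bottle, 60 mm across, 160 mm high, on the bench to the left of the trough. Origin at the centre of its underside.
- wrench: Loose bystander, to be left alone: wrench lying on the bench to the right of the trough. Origin at the centre of its underside.
- bracket: Loose bystander, to be left alone: aluminium angle bracket, 90 x 60 x 52 mm, on the bench to the right of the trough. Origin at the centre of its underside.

How it is judged:
At the end, for the whole second after the job is handed in: One cover (only the unclipped one can) stands open at more than 0.8 rad of its 1.0 rad travel, all covers are at rest, and every loose part is within 25 mm of where it started (value of joint any of cover_1, cover_2, cover_3, cover_4 above 0.8 rad and velocity of joint cover_1 between -0.05 and 0.05 rad/s and velocity of joint cover_2 between -0.05 and 0.05 rad/s and velocity of joint cover_3 between -0.05 and 0.05 rad/s and velocity of joint cover_4 between -0.05 and 0.05 rad/s and distance of each of bush, collar, hub, gauge, oil, wrench, bracket from where it was at the start of the episode below 0.025 m); the robot touches nothing.
It fails at once if a loose part is lifted, carried or pushed more than 25 mm (distance of any of bush, collar, hub, gauge, oil, wrench, bracket from where it was at the start of the episode above 0.025 m).
It fails at once if the trough or a cover is pressed with more than 70 N (contact force between the fingers and trough above 70 N).
It also fails if it takes over 51 s, if anything falls off the work surface, if the arm or the gripper's body presses on something with over 40 N, if the wrist force passes 120 N, or if a joint passes its speed limit or range.

### The arm

A 6-joint arm with a two-finger parallel gripper is mounted at the origin on the work surface. World frame = base frame: x ahead of the robot, y to its left, z up, the work surface at z = 0. Lengths are in m, angles in rad, forces in N, time in s.
With the tool pointing down it reaches from about 0.35 to 0.875 m from the base axis. Payload 4.2 kg.
Tool frame: the origin (TCP) lies midway between the tips of the shut fingers; the grasp point (between the pads) lies 19 mm behind it; y points along the fingers, z is the direction in which the jaws open and shut, and the axes are right-handed (so a half turn about y gives the same grasp; the last joint's range is limited). The gripper opens to 87 mm and grips with 3 to 60 N. Pads are 19 mm wide; open, the fingers measure 117 mm over their backs; the gripper's body (75 mm by 190 mm) begins 51 mm behind the grasp point.
Start: joints at [1.452, 0.385, 0.008, 0, -1.194, -0.259], TCP at [0.231, 0.581, 0.223] pointing down, gripper open.
Joint ranges: [-3.14, 3.14], [-1.21, 2.06], [-1.07, 1.41], [-3.16, 2.05], [-2.99, -0.16], [-3.1, 3.1]. Speed limits (rad/s): [2.79, 2.79, 3.14, 3.14, 3.14, 3.14].

### API

Orientations are given as a rotation vector (axis times angle).
In Python, from cell import * gives the robot as it stands. Calls block until the motion is done:
- reach(position, orientation): joint-space move of the TCP to a pose.
- move_l(position, vel=0.15, attitude=None, stop_force=None): straight line of the TCP; attitude=None keeps the orientation; vel is the mean speed in m/s. With stop_force (N) it stops when the force on the tool has changed by that much, and returns True; else False.
- set_joints(angles): joint-space move.
- gripper_to(opening, squeeze=None): finger opening in m; squeeze is the grip in N (None keeps the last); returns when the fingers have stopped.
- sleep(seconds).
- ik(position, orientation): joint angles nearest the present ones, or None.
- read_state(): the state.
- camera(name): name is "scene" or "top"; returns the picture (420x560x3 uint8, red, green, blue); there is no depth.
- calibration(name): a dict with "fx", "fy", "cx", "cy" (pixels), "rvec" (rotation vector, rad) and "tvec" (3), from world to camera coordinates, as OpenCV has them. Camera axes: x right, y down, z forward; pixel columns grow to the right and rows downward; lengths in m; the calibration is good to about 2 mm. A picture is of the moment at which its call begins. calibration takes no time and is no camera call.
A pose or a line that the arm cannot do raises MotionError and nothing moves.
- hand_in(): hands the job in, once; it reports no verdict.
The state is a dict: "clock": time; "joints": joint angles; "dq": joint speeds; "joint_efforts": joint torques, N m; "position": TCP position; "ee_rot": TCP orientation; "ft_force": force on the tool from outside, world axes, zero at the start; "torque": the same for the moment, N m; "finger_gap": finger opening in m.
Only numpy, scipy, OpenCV 4.12 (cv2) and the standard library are available. Lean on these libraries where they do the work, as an engineer would, in place of code of your own. Each camera call takes 0.05 s, during which the arm holds its last target.

## Working session

There is one attempt and no reset: what is moved stays moved. The work goes in short steps, each a Python script; the robot and the scene stay as the last script left them, time stands still between calls to the robot, and variables do not carry over. Pictures are saved under pics/ and viewed, and the job is handed in when it is done.

```bash
mkdir -p pics; ls
python3 - <<'E'
from cell import *
import cv2
for n in("scene","top"):
    cv2.imwrite(f"pics/{n}0.png",camera(n)[:,:,::-1]); print(n,calibration(n))
s=read_state();print({k:s[k] for k in("clock","position","ee_rot","ft_force","finger_gap")})
E
```

```text
pics
scene {'fx': 497.0860171555179, 'fy': 497.0860171555179, 'cx': 290.4208854895213, 'cy': 212.83574698349776, 'rvec': array([ 1.60460018,  2.21298275, -0.62839781]), 'tvec': array([ 0.15808663, -0.37359151,  1.71408685])}
top {'fx': 516.5810933002207, 'fy': 516.5810933002207, 'cx': 279.59412932064305, 'cy': 212.8720418061708, 'rvec': array([ 2.13690691, -2.10573895,  0.19078137]), 'tvec': array([-0.00293242,  0.52288291,  1.86302721])}
{'clock': 0.1, 'position': array([0.23034864, 0.58042705, 0.22156633]), 'ee_rot': array([-0.3850601 , -2.01257481,  2.01658048]), 'ft_force': array([-0.21870769,  0.4958467 , -0.65396873]), 'finger_gap': 0.08722932582506764}
```

View pics/scene0.png

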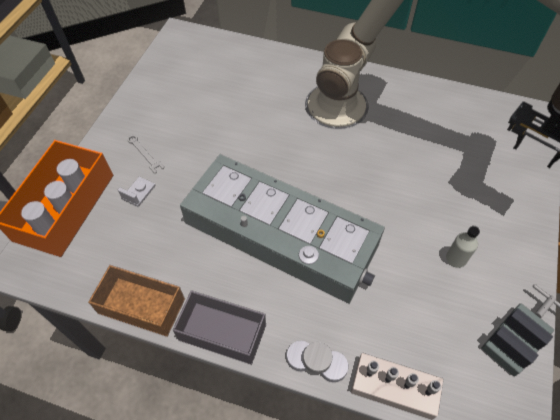

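View pics/top0.png

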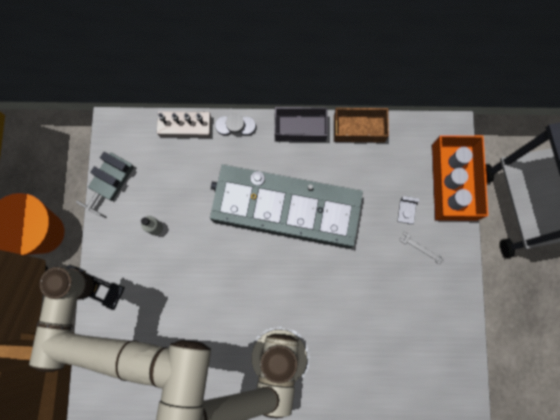

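Run:
```python
import cv2
a=cv2.imread("pics/scene0.png")[150:300,170:400];cv2.imwrite("pics/s1.png",cv2.resize(a,None,fx=3.4,fy=3.4,interpolation=cv2.INTER_CUBIC))
a=cv2.imread("pics/top0.png")[155:255,200:370];cv2.imwrite("pics/t1.png",cv2.resize(a,None,fx=4.5,fy=4.5,interpolation=cv2.INTER_CUBIC))
```

```text
(no output)
```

View pics/s1.png

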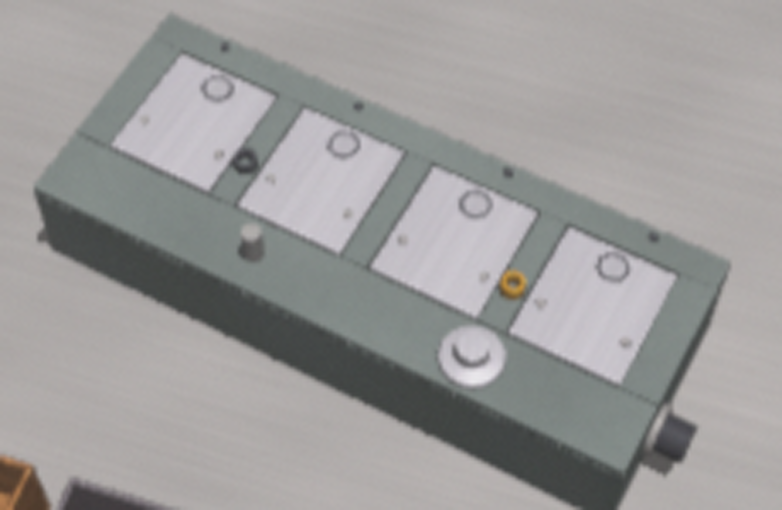

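View pics/t1.png

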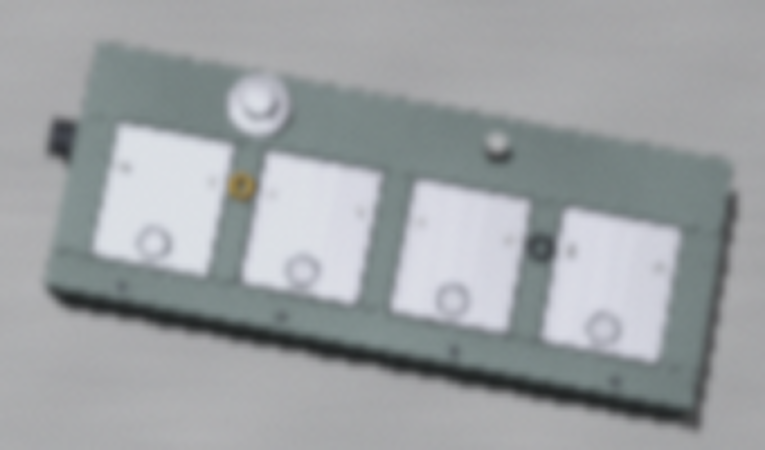

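Covers run 1 to 4 from right to left in the scene crop, and left to right in the top crop. The marks are at scene-crop (613,267), (475,204), (343,144), (217,88) and top-crop (153,244), (302,271), (453,301), (603,330). Next I fit the trough pose from these.

```bash
cat > h.py <<'E'
import numpy as np,cv2
from scipy.optimize import least_squares
from cell import *
def proj(n,P):
    c=calibration(n);K=np.array([[c["fx"],0,c["cx"]],[0,c["fy"],c["cy"]],[0,0,1]])
    return cv2.projectPoints(np.asarray(P,float).reshape(-1,1,3),np.array(c["rvec"]),np.array(c["tvec"]),K,None)[0][:,0]
Y=[.183,.061,-.061,-.183]
def tw(p,L):
    x,y,a=p;L=np.atleast_2d(L);c,s=np.cos(a),np.sin(a)
    return np.c_[x+c*L[:,0]-s*L[:,1],y+s*L[:,0]+c*L[:,1],L[:,2]]
E
cat > fit.py <<'E'
from h import *
S=(np.array([(613,267),(475,204),(343,144),(217,88)])+.5)/3.4-.5+[170,150]
T=(np.array([(153,244),(302,271),(453,301),(603,330)])+.5)/4.5-.5+[200,155]
L=[(-.057,y,.1) for y in Y]
def solve(d):
    f=lambda p:np.r_[tuple((proj(n,tw(p,L))-q).ravel() for n,q in d)]
    r=least_squares(f,[.5,0,-.2]);return r.x,r.fun
for d in([("scene",S)],[("top",T)],[("scene",S),("top",T)]):
    x,r=solve(d);print(x,np.abs(r).max(),r.round(1))
print(tw(x,L))
R=np.array([read_state()["ee_rot"]]);print(cv2.Rodrigues(R)[0].round(3))
E
python3 fit.py
```

```text
[ 0.54933718 -0.01985684 -0.17829468] 0.20132232403872763 [-0.1 -0.1  0.   0.1  0.1  0.2 -0.  -0.1]
[ 0.54984876 -0.01987618 -0.1781628 ] 0.2294925701174293 [ 0.  -0.1  0.1  0.2 -0.1 -0.   0.  -0.1]
[ 0.54956521 -0.01984921 -0.17819306] 0.30633255976047735 [-0.1 -0.1 -0.   0.1  0.1  0.3 -0.  -0.1  0.  -0.1  0.1  0.3 -0.1  0.
  0.   0. ]
[[ 0.5259048   0.17035643  0.1       ]
 [ 0.50428012  0.05028823  0.1       ]
 [ 0.48265543 -0.06977997  0.1       ]
 [ 0.46103074 -0.18984818  0.1       ]]
[[-0.929 -0.001 -0.369]
 [ 0.369 -0.002 -0.929]
 [-0.    -1.     0.002]]
```

```bash
cat >> h.py <<'E'
P=np.array([0.54957,-0.01985,-0.17819])
def att(tilt=np.radians(8)):
    a=P[2];ex=np.array([np.cos(a),np.sin(a),0]);ey=np.array([-np.sin(a),np.cos(a),0])
    y=np.sin(tilt)*ex-np.cos(tilt)*np.array([0,0,1]);z=-ey;x=np.cross(y,z)
    return cv2.Rodrigues(np.c_[x,y,z])[0].ravel()
def loc(w):
    d=np.array(w)-[P[0],P[1],0];c,s=np.cos(P[2]),np.sin(P[2]);return np.array([c*d[0]+s*d[1],-s*d[0]+c*d[1],d[2]])
def L2W(x,y,z): return tw(P,[x,y,z])[0]
def probe(i):
    y=Y[i-1]
    move_l(L2W(-.057,y,.108),vel=.1); sleep(.2)
    f0=read_state()["ft_force"]
    st=move_l(L2W(-.057,y,.087),vel=.015,stop_force=8)
    s=read_state();print(i,st,"loc",loc(s["position"]).round(4),"dF",(s["ft_force"]-f0).round(1),"t",s["clock"])
    return st
E
python3 - <<'E'
from h import *
gripper_to(0.0,10)
reach(L2W(-.057,Y[0],.20),att()); print(read_state()["clock"],loc(read_state()["position"]),read_state()["finger_gap"])
move_l(L2W(-.057,Y[0],.13))
probe(1)
E
```

```text
3.4583 [-0.05704572  0.18382244  0.20012008] 0.0005402773315262273
1 False loc [-0.0567  0.1834  0.0872] dF [ 2.9 -0.1  3.1] t 6.1917
```

Cover 1 kept turning 13 mm at about 4 N without stopping, so it looks like the unclipped one. Before the deep push I locate the bush and check the picture.

Run:
```python
from h import *
q=(np.array([513,286])+.5)/3.4-.5+[170,150];t=(np.array([241,186])+.5)/4.5-.5+[200,155]
f=lambda p:np.r_[(proj("scene",[L2W(p[0],p[1],.112)])-q).ravel(),(proj("top",[L2W(p[0],p[1],.112)])-t).ravel()]
r=least_squares(f,[0,.12]);print(r.x,r.fun)
a=camera("scene")[:,:,::-1];cv2.imwrite("pics/s2.png",cv2.resize(a[150:300,230:430],None,fx=3.8,fy=3.8,interpolation=cv2.INTER_CUBIC))
```

```text
[0.00181901 0.12326273] [-0.06019936 -0.39578874 -0.22022062 -0.43816067]
```

View pics/s2.png

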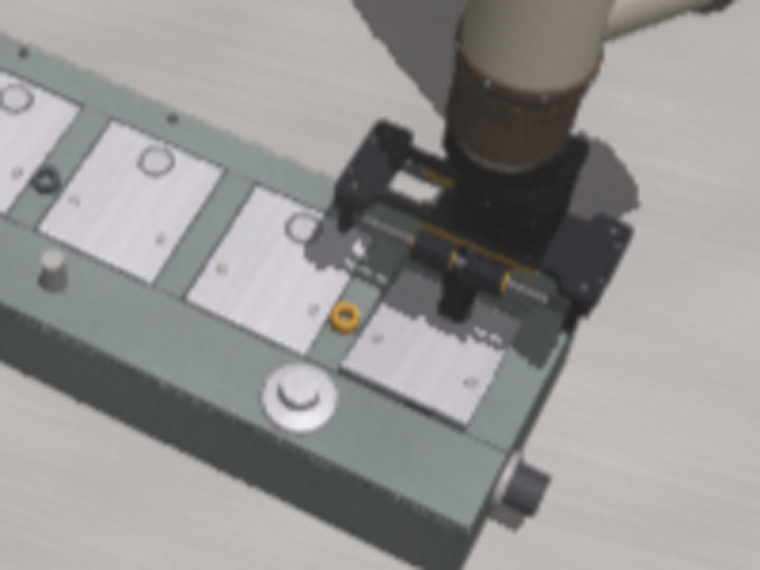

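The far edge of cover 1 is visibly raised, around crop (410,400). The bush sits at local x of about 0, clear of the gripper body's path. I follow the arc down to the stop.

Run:
```python
from h import *
def tip(th,s=-.052):
    c,n=np.cos(th),np.sin(th)
    return L2W(s*c-.002*n-.0094,Y[0],.098+s*n+.002*c-.0013)
def rep(k,st):
    s=read_state();print(k,st,loc(s["position"]).round(4),s["ft_force"].round(1),round(s["clock"],2))
st=False
for th in np.r_[.35,.5,.65,.8,.9]:
    st=move_l(tip(th),vel=.03,stop_force=20);rep(th,st)
    if st:break
else:
  for th in (.95,1.0,1.04,1.08):
    st=move_l(tip(th),vel=.012,stop_force=15);rep(th,st)
    if st:break
a=camera("scene")[:,:,::-1];cv2.imwrite("pics/s3.png",cv2.resize(a[150:300,230:430],None,fx=3.8,fy=3.8,interpolation=cv2.INTER_CUBIC))
```

```text
0.35 False [-0.0597  0.1827  0.08  ] [0.2 1.  2.1] 6.61
0.5 False [-0.0564  0.1825  0.0728] [-1.  -0.1  0.3] 7.02
0.65 False [-0.0521  0.1826  0.0664] [-1.2 -0.3  0.3] 7.42
0.8 False [-0.047   0.1828  0.0605] [-1.7 -0.8 -0.4] 7.83
0.9 False [-0.0431  0.1829  0.057 ] [-1.6 -1.1  0.7] 8.16
0.95 False [-0.0412  0.1831  0.0556] [-2.8 -0.4  1.2] 8.53
1.0 False [-0.0395  0.1829  0.0542] [-5.8 -0.2  4.4] 8.89
1.04 True [-0.0395  0.1828  0.054 ] [-4.6  2.2  6.7] 9.12
```

View pics/s3.png

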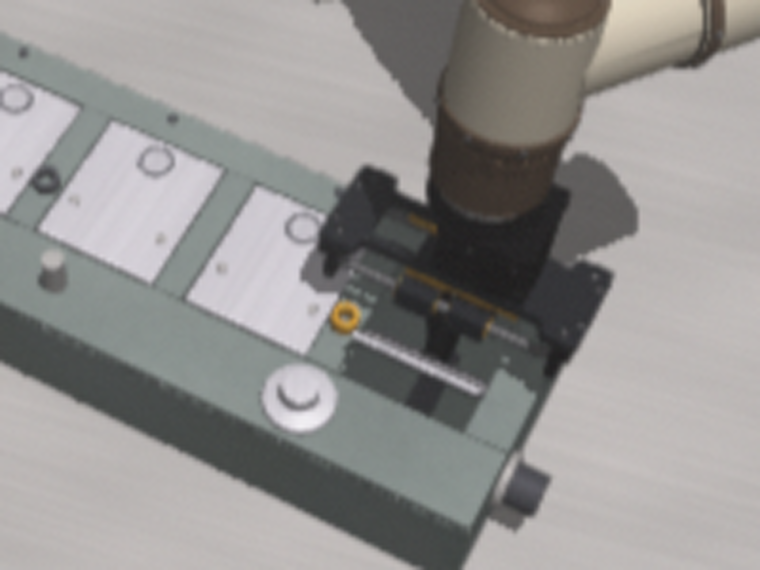

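The far edge stands up near crop (350,335)–(480,390), and the push met the stop at about 1.0 rad. I back off along the plate normal, lift clear and check.

Run:
```python
from h import *
p=loc(read_state()["position"])
move_l(L2W(p[0]-.008,Y[0],p[2]+.006),vel=.04)
move_l(L2W(p[0]-.012,Y[0],.17),vel=.1)
move_l(L2W(-.20,Y[0],.26))
a=camera("scene")[:,:,::-1];cv2.imwrite("pics/s4.png",cv2.resize(a[150:300,170:400],None,fx=3.4,fy=3.4,interpolation=cv2.INTER_CUBIC))
a=camera("top")[:,:,::-1];cv2.imwrite("pics/t4.png",cv2.resize(a[155:255,200:370],None,fx=4.5,fy=4.5,interpolation=cv2.INTER_CUBIC))
# predicted far-edge pixels in scene crop
for th in(.7,.8,.9,1.0):
    Q=[L2W(.035*np.cos(th)-.002*np.sin(th),y,.098+.035*np.sin(th)+.002*np.cos(th)) for y in(.1355,.2305)]
    print(th,((proj("scene",Q)-[170,150])*3.4).round(),((proj("top",Q)-[200,155])*4.5).round())
```

```text
0.7 [[513. 307.]
 [627. 360.]] [[229. 148.]
 [112. 126.]]
0.8 [[515. 303.]
 [629. 356.]] [[228. 151.]
 [111. 128.]]
0.9 [[517. 299.]
 [630. 352.]] [[227. 153.]
 [110. 131.]]
1.0 [[518. 295.]
 [632. 348.]] [[226. 156.]
 [109. 134.]]
```

View pics/s4.png

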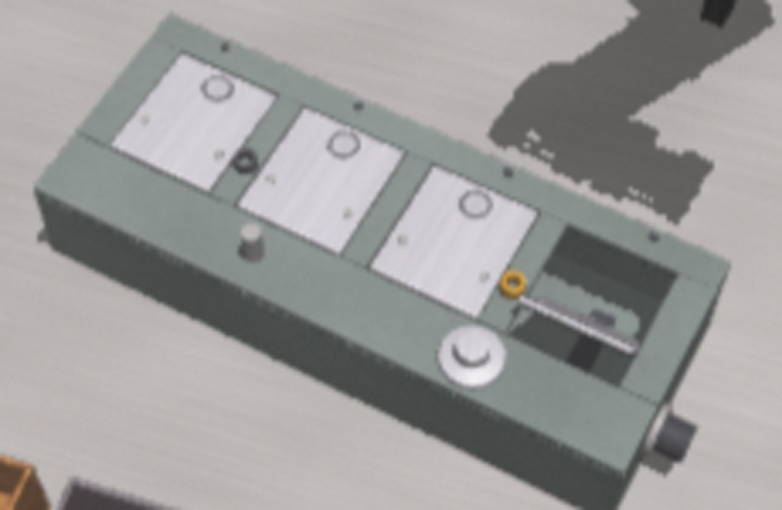

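View pics/t4.png

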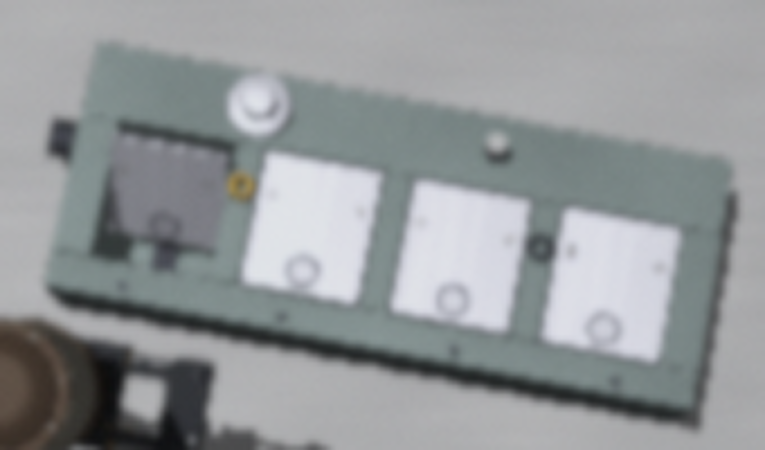

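The far edge in the scene crop runs (520,296)–(636,347). My prediction for 1.0 rad is (518,295)–(632,348), and for 0.8 rad (515,303)–(629,356). The bush, collar, hub and gauge are at the same pixels as before, and the arm is clear.

Run:
```python
from h import *
sleep(.3);s=read_state();print(s["clock"],s["ft_force"].round(1));hand_in()
```

```text
12.5333 [ 0.3 -0.1  0.8]
the job is handed in; nothing more can be done
```

Cover 1 was the unclipped cover. It now stands open at about 1.0 rad, and I handed the job in at 12.5 s.

- **Finding it:** I fitted the trough pose from the marks in both cameras, to within 0.3 px. Cover 1 was the first I pressed, and it kept turning through 13 mm at about 4 N. I did not press the other three.
- **Opening it:** With shut fingertips I followed the cover's arc down until it met the stop, at a 15 N force change. Then I backed off along the plate normal.
- **Last checks:** After I retracted, the cover's raised edge in the scene picture matched the 1.0 rad prediction rather than the 0.8 rad one. The bush, collar, hub and gauge had not moved visibly, and the force on the tool was about zero.
- **Not checked:** I did not compare the oil bottle, wrench and bracket before and after; the arm only passed near the bottle, at a height above it. I estimated the angle only by eye from the scene picture and from where the tip stopped. I did not work it out from the top picture. No check failed or disagreed.

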